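# Put the came mill into slow feed and latch the lever

## Robot

A 6-joint arm with a two-finger parallel gripper is mounted at the origin on a cart in front of the work surface, level with it; the furniture and walls round the work are solid. World frame = base frame: x ahead of the robot, y to its left, z up, the work surface at z = 0. Lengths are in m, angles in rad, forces in N, time in s.
With the tool pointing down it reaches from about 0.35 to 0.925 m from the base axis. Payload 6.4 kg.
Tool frame: the origin (TCP) lies midway between the tips of the shut fingers; the grasp point (between the pads) lies 19 mm behind it; z points along the fingers, y is the line along which they close (so a half turn about z gives the same grasp; the last joint's range is limited). The gripper opens to 85 mm and grips with 20 to 120 N. Pads are 22 mm wide; open, the fingers measure 114 mm over their backs; the gripper's body (76 mm by 85 mm) begins 54 mm behind the grasp point. The pads swing forward as they close: fully open they stand 13 mm farther back than shut.
Start: joints at [-1.308, 0.245, 1.558, -0, 1.339, -0.174], TCP at [0.275, -0.589, 0.231] pointing down, gripper open.
Joint ranges: [-3.13, 3.13], [-1.02, 2.26], [0.13, 2.54], [-0.95, 4.09], [0.21, 2.88], [-2.74, 2.74]. Speed limits (rad/s): [2.57, 2.57, 3.14, 3.14, 3.14, 3.14].

## Interface

Orientations are given as a unit quaternion [w, x, y, z].
In Python, from workcell import get_obs, cams, manip gives the robot as it stands.
- The arm moves only by the tool apply_moves, never from a script. Its argument "rows" is a list that holds one entry, the list of rows, each a list of 6 numbers: the shift along the tool's x, y, z in mm, then the turn, a rotation vector about the tool's x, y, z in rad. In form: [[[dx, dy, dz, wx, wy, wz], ...]]. A call has 1 to 12 rows; each row is the pose to reach, as a shift and turn from the pose commanded when the call began, along the tool's axes at that moment; what a row does not reach only later rows make up. A row lasts 1/12 s, in which the tool goes at most 41.7 mm and 7.16 degrees, less where a joint would pass 70% of its speed; a pose out of reach is approached as far as the arm can. A call with a gripper value outside its range is refused whole. "grip" is the closure in counts, from 0 (fully open) to 255 (shut), set as the call begins (left out, the last holds). The fingers move at their own pace and stop on an object; the grip force is fixed at half the most. Time passes only in rows, so rows that repeat a pose let the fingers close. It gives the time, the measured TCP pose, the force and the opening at its end, in the units of the state.
- get_obs(): the state, without advancing time (a new reading comes with each control period).
- cams.camera(name): name is "scene" or "top"; returns a dict with "pixels" (384x512x3 uint8, red, green, blue), "camera_matrix" (3x3 intrinsics, pixels), "dist" ([k1, k2, p1, p2, k3] as OpenCV has them; the pictures are not rectified), "world_from_camera" (4x4, takes a point from camera to world coordinates). Camera axes: x right, y up, looking along -z (the intrinsics and any distortion apply to the point x, -y, -z); pixel columns grow to the right and rows downward; lengths in m; the calibration is good to about 2 mm. A picture is of the moment at which its call begins. There is no depth.
- manip.close_job(): hands the job in, once; it reports no verdict.
The state is a dict: "time_s": time; "joint_pos": joint angles; "joint_vel": joint speeds; "tau": joint torques, N m; "eef_pos": TCP position; "orientation": TCP orientation; "force": force on the tool from outside, world axes, zero at the start; "wrist_torque": the same for the moment, N m; "finger_gap": finger opening in m.
Only numpy, scipy, OpenCV 4.12 (cv2) and the standard library are available. Lean on these libraries where they do the work, as an engineer would, in place of code of your own. Each camera call takes 0.05 s, during which the arm holds its last target. There are 200 camera calls.

## Task

Put the bench mill into its slow feed and lock it there by pushing with the fingertips, gripping nothing. Push the upright pin of the swing latch so that the latch swings fully open, push the ball-topped feed lever through the H-shaped gate and fully home into the slot on the right nearest the robot (right is the side away from the rolls), then push the pin back so that the latch closes fully behind the lever. Do not force anything, and leave the things lying round the mill where they are.

Things in the scene. Friction and masses are not known exactly. Their poses are not given: they have to be found in the camera images.
- mill: Green bench mill for lead came, fixed to the worktop. Origin on the worktop under the middle of its gate; x to its back (motor, away from the robot), y to its left (rolls), z up. Gearbox x +-62, y +-67 mm, flat gate plate on top at z = 100 mm. Rolls and bearing plate y 62 to 118 mm, up to 114 mm high. Motor at the back to x = 146 mm, 92 mm high; bed plate x +-66, y -80 to 125 mm.
- gate (a point): Middle of the gate plate's top, axes as the mill's. The H cut in the plate: a cross channel (neutral) along y, 19 mm wide, joins two columns along x at y = +-20 mm that reach 34 mm to either side of neutral. The wanted slot is the near (-x) half of the right (-y) column. Between the columns the steel stops the lever's 11 mm stem except in neutral.
- feed_lever (a joint): Fore-and-aft tilt of the lever, rad: 0 neutral, positive away from the robot (mill +x), +0.42 / -0.42 fully home in a far / near slot. It can cross between the columns only within about 0.06 of 0. About 2.5 N at the knob moves it; it stays where it is left. Starts anywhere along the left column, -0.41 to 0.41.
- lever_across (a joint): Sideways tilt of the lever, rad: +0.33 at the left, -0.33 at the right end of its travel; 0.28 to 0.33 in the left column, -0.28 to -0.33 in the right. About 2.5 N at the knob moves it; it stays where it is left. Both tilts turn about one point, 40 mm above the worktop under the gate's middle.
- knob (a point): Centre of the lever's black ball knob, 34 mm in diameter, 120 mm from the lever's pivot: 160 mm above the worktop when upright, about 144 mm when home in a slot. From the gate's middle it swings up to 49 mm fore and aft and 39 mm sideways. Behind the mill a fixed timber wall rack fills world x > 0.69 m, y > -0.08 m from 0.10 to 0.76 m up: keep the arm clear of it.
- gate_latch (a joint): Angle of the flat swing latch on the gate plate, rad: 0 closed (its 9 mm wide tongue lies across the mouth of the near right slot and keeps the lever out of it, or in it), 1.2 fully open. Opens clockwise seen from above, about the upright axis at x = -15, y = -46 mm of the mill. It stays where it is left. The lever standing in neutral at the right blocks its swing.
- latch_pin (a point): Upright steel pin of the latch to push it by, 10 mm in diameter, from 105 to 138 mm above the worktop; this point is on its axis at 127 mm. It stands 34 mm from the latch's turning axis: behind it (mill +x) when closed; opening carries it towards mill -y and a little forward. About 1.5 N turns it.
- pliers: Loose blue-handled glass pliers, 56 x 172 x 14 mm, on the worktop; bystander.
- spool: Loose grey spool of solder, 51 x 61 x 38 mm, bystander.
- tape_roll: Loose roll of tape, 96 mm across, 24 mm high, bystander.

How it is judged:
By the outcome, as a careful person would: the job done as asked, in the order asked, and still so for the second after the job is handed in, with the robot touching nothing.
It also fails if it takes over 64 s, if anything falls off the work surface, if the arm or the gripper's body presses on something with over 40 N, if the wrist force passes 120 N, or if a joint passes its speed limit or range.

## Working session

There is one attempt and no reset: what is moved stays moved. The work goes in short steps, Python scripts to look and compute and a tool call to move; the robot and the scene stay as the last step left them, time stands still between calls to the robot, and variables do not carry over. Pictures are saved under pics/ and viewed, on a budget of 10 in all, crops included, one or two more only if the job needs it, and the job is handed in when it is done.

Besides the shell and the picture viewer there is one more tool, called after "Call:" by a JSON object that holds its "method" and its "body". apply_moves: Moves the arm, as the interface text tells. Its arguments: {"type":"object","properties":{"rows":{"type":"array","items":{"type":"array","items":{"type":"array","items":{"type":"number"}}}},"grip":{"type":"number"}},"required":["rows"]}

```bash
mkdir -p pics; ls; python3 - <<'E'
from workcell import get_obs,cams
import cv2,numpy as np
o=get_obs();print(o['time_s'],o['eef_pos'],o['orientation'],o['finger_gap'])
for n in('scene','top'):
    c=cams.camera(n);cv2.imwrite(f'pics/{n}0.png',c['pixels'][:,:,::-1]);np.savez(f'{n}0.npz',**c)
    print(n,c['camera_matrix'].round(1).tolist(),c['dist'],c['world_from_camera'].round(3).tolist())
E
```

```text
pics
0.0 [ 0.27485884 -0.58843086  0.23017921] [-9.54376419e-04  9.76245698e-01  2.16664314e-01 -2.92792088e-05] 0.0852977053480687
scene [[376.7, 0.0, 255.0], [0.0, 376.7, 187.1], [0.0, 0.0, 1.0]] [-0.00911205  0.          0.          0.          0.        ] [[-0.605, 0.503, -0.617, -0.096], [-0.796, -0.389, 0.463, 0.754], [-0.007, 0.772, 0.636, 0.723], [0.0, 0.0, 0.0, 1.0]]
top [[416.4, 0.0, 255.6], [0.0, 416.4, 191.7], [0.0, 0.0, 1.0]] [-0.01609908  0.          0.          0.          0.        ] [[0.012, 0.998, -0.069, 0.436], [-1.0, 0.012, 0.009, 0.29], [0.01, 0.069, 0.998, 0.985], [0.0, 0.0, 0.0, 1.0]]
```

View pics/scene0.png

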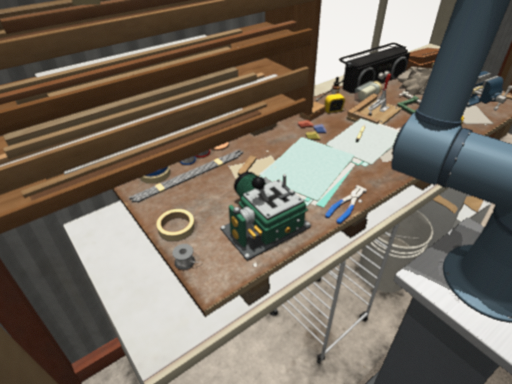

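View pics/top0.png

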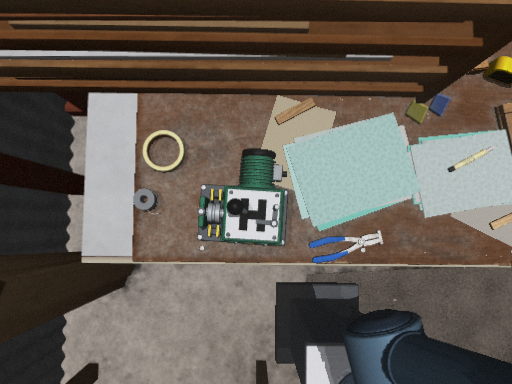

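The scene picture shows the mill at about (268,220). The top picture shows it at (245,215), with the knob at about (236,207) in the left column. Next I'll enlarge both.

```bash
python3 - <<'E'
import cv2,numpy as np
t=cv2.imread('pics/top0.png')[140:255,190:300];s=cv2.imread('pics/scene0.png')[160:265,215:315]
t=cv2.resize(t,None,fx=5,fy=5,interpolation=cv2.INTER_CUBIC)[:575,:]
cv2.imwrite('pics/t_crop.png',t)
s=cv2.resize(s,None,fx=5,fy=5,interpolation=cv2.INTER_CUBIC);cv2.imwrite('pics/s_crop.png',s)
E
```

```text
(no output)
```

View pics/t_crop.png

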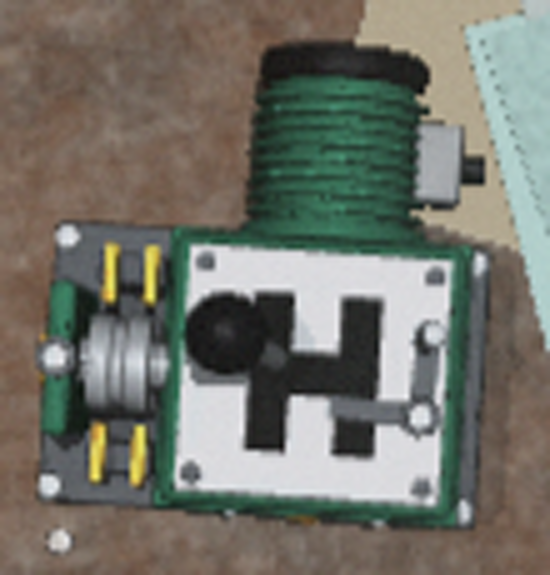

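View pics/s_crop.png

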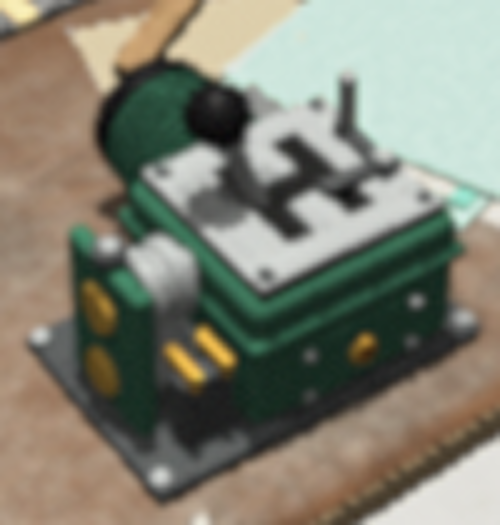

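The top crop shows the plate screws at (205,261), (436,276), (422,487) and (191,472). The knob is at (227,333), the pin top at (433,332) and the latch pivot at (421,415). The latch is closed.

```bash
cat > h.py <<'E'
import cv2,numpy as np
def ray(c,uv,z):
    K,d,T=c['camera_matrix'],c['dist'],c['world_from_camera']
    p=cv2.undistortPoints(np.array([[uv]],float),K,d)[0,0]
    v=T[:3,:3]@[p[0],-p[1],-1];o=T[:3,3]
    return o+v*(z-o[2])/v[2]
def proj(c,X):
    K,d,T=c['camera_matrix'],c['dist'],c['world_from_camera']
    q=(np.asarray(X)-T[:3,3])@T[:3,:3];q=q*[1,-1,-1]
    return cv2.projectPoints(q.reshape(-1,1,3),np.zeros(3),np.zeros(3),K,d)[0].reshape(-1,2)
E
python3 - <<'E'
from h import *
c=np.load('top0.npz');s=np.load('scene0.npz')
f=lambda u,v:((u+.5)/5-.5+190,(v+.5)/5-.5+140)
g=lambda u,v:((u+.5)/5-.5+215,(v+.5)/5-.5+160)
S=[ray(c,f(*p),.1) for p in [(205,261),(436,276),(422,487),(191,472)]]
H=[ray(c,f(*p),.1) for p in [(274,295),(266,450),(362,300),(354,455)]]
m=np.mean(S,0);h=np.mean(H,0);print('S',np.round(S,4),m,'H',np.round(H,4),h)
x=(S[0]+S[1]-S[2]-S[3]);x2=H[0]-H[1]+H[2]-H[3];y=S[0]+S[3]-S[1]-S[2]
print(np.arctan2(x[1],x[0]),np.arctan2(x2[1],x2[0]),np.arctan2(-y[0],y[1]))
S2=[ray(s,g(*p),.1) for p in [(160,172),(265,275),(425,196),(317,103)]];print('scene',np.round(S2,4),np.mean(S2,0))
a=np.arctan2(x[1],x[0])
R=np.array([[np.cos(a),-np.sin(a)],[np.sin(a),np.cos(a)]])
for n,uv,z in [('pin',(433,332),.138),('piv',(421,415),.107),('knob',(227,333),.15)]:
    p=ray(c,f(*uv),z);print(n,p.round(4),((p-h)[:2]@R).round(4))
for n,uv,z in [('pin',(347,80),.138),('knob',(217,112),.15)]:
    p=ray(s,g(*uv),z);print('scene',n,p.round(4),((p-h)[:2]@R).round(4))
E
```

```text
S [[0.4963 0.3353 0.1   ]
 [0.4911 0.2368 0.1   ]
 [0.4015 0.242  0.1   ]
 [0.4067 0.3398 0.1   ]] [0.44888762 0.2884546  0.1       ] H [[0.4821 0.3057 0.1   ]
 [0.4164 0.3082 0.1   ]
 [0.4804 0.2682 0.1   ]
 [0.4147 0.2709 0.1   ]] [0.44839867 0.28825456 0.1       ]
-0.054066970294211696 -0.03937748404323997 -0.05285336510421557
scene [[0.5001 0.3338 0.1   ]
 [0.4084 0.3388 0.1   ]
 [0.4041 0.2397 0.1   ]
 [0.4946 0.2343 0.1   ]] [0.45179849 0.28663872 0.1       ]
pin [0.4658 0.2401 0.138 ] [ 0.02   -0.0471]
piv [0.4319 0.243  0.107 ] [-0.014 -0.046]
knob [0.464  0.3235 0.15  ] [0.0137 0.036 ]
scene pin [0.4637 0.242  0.138 ] [ 0.0178 -0.0454]
scene knob [0.4716 0.319  0.15  ] [0.0215 0.032 ]
```

```bash
cat >> h.py <<'E'
from scipy.spatial.transform import Rotation as Ro
A=-0.053; G=np.array([450.,287.7])
def w(mx,my): c,s=np.cos(A),np.sin(A); return G+[c*mx-s*my,s*mx+c*my]
def m(wx,wy): c,s=np.cos(A),np.sin(A); d=np.array([wx,wy])-G; return np.array([c*d[0]+s*d[1],-s*d[0]+c*d[1]])
def where():
    from workcell import get_obs
    o=get_obs();q=o['orientation'];R=Ro.from_quat([q[1],q[2],q[3],q[0]])
    p=np.array(o['eef_pos'])*1000
    X=R.as_matrix()[:,0];print('t',round(o['time_s'],2),'mill',m(*p[:2]).round(1),'z',p[2].round(1),'yaw_mill',round(np.arctan2(X[1],X[0])-A,3),'F',np.round(o['force'],1),'gap',round(o['finger_gap'],3),'j',np.round(o['joint_pos'],2))
    return p,R
def go(mx,my,z,yaw,p,R):
    D=Ro.from_euler('z',yaw+A)*Ro.from_euler('x',np.pi)
    t=np.array([*w(mx,my),z]); 
    r=(R.inv()*D).as_rotvec()
    print((mx,my,z,yaw),'->',R.inv().apply(t-p).round(1),r.round(3))
    return t,D
E
python3 - <<'E'
from h import *
p,R=where()
v=m(470,-200)
go(v[0],v[1],260,.97,p,R)
go(33,-25,230,.97,p,R)
E
```

```text
t 0.1 mill [-128.5 -884.2] z 230.3 yaw_mill 0.49 F [-0.4  0.3 -0.4] gap 0.085 j [-1.31  0.25  1.56 -0.    1.34 -0.17]
(np.float64(45.80791705547104), np.float64(-485.95568186310885), 260, 0.97) -> [ 341.2 -269.5  -29.2] [-0.002 -0.001 -0.48 ]
(33, -25, 230, 0.97) -> [ 546.7 -682.2    1.6] [-0.002 -0.001 -0.48 ]
```

Call:
{"method": "apply_moves", "body": {"rows": [[[28,-22,-3,0,0,-0.04],[57,-45,-6,0,0,-0.08],[85,-67,-9,0,0,-0.12],[114,-90,-12,0,0,-0.16],[142,-112,-15,0,0,-0.2],[171,-135,-18,0,0,-0.24],[199,-157,-21,0,0,-0.28],[228,-180,-24,0,0,-0.32],[256,-202,-27,0,0,-0.36],[285,-225,-29,0,0,-0.4],[313,-247,-29,0,0,-0.44],[341,-270,-29,0,0,-0.48]]], "grip": 255}}

```text
time_s: 1.1
eef_pos: [0.4701, -0.1983, 0.2602]
orientation: [-0.0, 0.896, 0.443, 0.0]
force: [0.3, -1.0, 0.2]
finger_gap: -0.0002
```

```bash
python3 - <<'E'
from h import *
p,R=where()
go(33,-25,200,.97,p,R)
E
```

```text
t 1.1 mill [  45.8 -484.3] z 260.2 yaw_mill 0.972 F [ 0.3 -1.   0.2] gap -0.0 j [-0.62 -0.11  1.88  0.    1.37  0.03]
(33, -25, 200, 0.97) -> [ 372.  -269.6   60.2] [-0.    -0.     0.002]
```

Call:
{"method": "apply_moves", "body": {"rows": [[[31,-22,5,0,0,0],[62,-45,10,0,0,0],[93,-67,15,0,0,0],[124,-90,20,0,0,0],[155,-112,25,0,0,0],[186,-135,30,0,0,0],[217,-157,35,0,0,0],[248,-180,40,0,0,0],[279,-202,45,0,0,0],[310,-225,50,0,0,0],[341,-247,55,0,0,0],[372,-270,60,0,0,0]]]}}

```text
time_s: 2.1
eef_pos: [0.4812, 0.2613, 0.1997]
orientation: [0.0, 0.897, 0.443, -0.0]
force: [1.0, -0.3, -0.7]
finger_gap: -0.0001
```

```bash
python3 - <<'E'
from h import *
from workcell import cams
p,R=where()
go(33,-25,118,.97,p,R)
a=cams.camera('top')['pixels'][165:245,195:295,::-1];b=cams.camera('scene')['pixels'][140:260,215:315,::-1]
f=lambda i:cv2.resize(i,(400,int(400*i.shape[0]/100)),interpolation=cv2.INTER_CUBIC)
a,b=f(a),f(b);a=np.vstack([a,np.zeros((b.shape[0]-a.shape[0],400,3),np.uint8)])
cv2.imwrite('pics/1.png',np.hstack([a,b]))
E
```

```text
t 2.1 mill [ 32.5 -24.7] z 199.7 yaw_mill 0.97 F [ 1.  -0.3 -0.7] gap -0.0 j [ 0.29  0.04  1.85 -0.    1.26  0.94]
(33, -25, 118, 0.97) -> [ 0.   0.6 81.7] [-0.  0.  0.]
```

View pics/1.png

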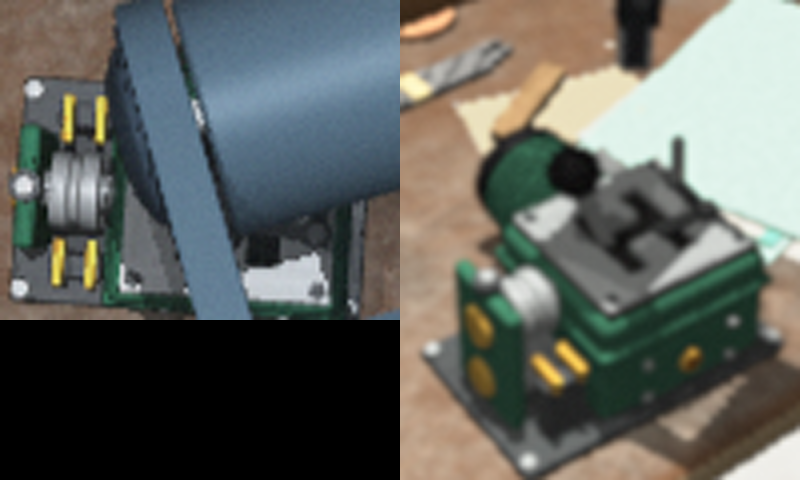

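The top view is hidden by the arm. In the scene view the fingertip hangs at crop (633,65), and the latch and knob haven't moved. I'll check that the tip projects there while I lower it.

```bash
python3 - <<'E'
from h import *
s=np.load('scene0.npz')
print(proj(s,[[.4812,.2613,.1997]]),'seen',(215+233/4,140+65/4))
E
```

```text
[[274.33285107 155.05186011]] seen (273.25, 156.25)
```

Call:
{"method": "apply_moves", "body": {"rows": [[[0,0,14,0,0,0],[0,0,28,0,0,0],[0,0,42,0,0,0],[0,0,56,0,0,0],[0,0,70,0,0,0],[0,0,80,0,0,0],[0,0,80,0,0,0]]]}}

```text
time_s: 2.78
eef_pos: [0.4801, 0.2583, 0.1177]
orientation: [-0.0, 0.897, 0.442, -0.002]
force: [-0.4, -0.5, -0.5]
finger_gap: 0.0001
```

Call:
{"method": "apply_moves", "body": {"rows": [[[-3,0,0,0,0,0],[-6,0,0,0,0,0],[-9,0,0,0,0,0],[-12,0,0,0,0,0],[-15,0,0,0,0,0],[-18,0,0,0,0,0],[-21,0,0,0,0,0],[-24,0,0,0,0,0],[-27,0,0,0,0,0],[-30,0,0,0,0,0],[-30,0,0,0,0,0]]]}}

```text
time_s: 3.7
eef_pos: [0.4626, 0.2351, 0.1199]
orientation: [-0.0, 0.897, 0.442, -0.001]
force: [1.1, -0.1, -0.7]
finger_gap: 0.0003
```

```bash
python3 - <<'E'
from h import *
p,R=where()
E
```

```text
t 3.7 mill [ 15.3 -51.8] z 119.9 yaw_mill 0.97 F [ 1.1 -0.1 -0.7] gap 0.0 j [ 0.25  0.07  1.97 -0.    1.1   0.91]
```

Call:
{"method": "apply_moves", "body": {"rows": [[[-3,0,0,0,0,0],[-6,0,0,0,0,0],[-9,0,0,0,0,0],[-12,0,0,0,0,0],[-14,0,0,0,0,0],[-15,0,0,0,0,0],[-15,0,0,0,0,0]]]}}

```text
time_s: 4.28
eef_pos: [0.4541, 0.2234, 0.1202]
orientation: [0.0, 0.897, 0.443, -0.0]
force: [-1.0, 1.3, -0.4]
finger_gap: -0.0002
```

```bash
python3 - <<'E'
from h import *
from workcell import cams
p,R=where()
b=cams.camera('scene')['pixels'][140:260,215:315,::-1]
cv2.imwrite('pics/2.png',cv2.resize(b,None,fx=5,fy=5,interpolation=cv2.INTER_CUBIC))
E
```

```text
t 4.28 mill [  7.5 -63.9] z 120.2 yaw_mill 0.97 F [-1.   1.3 -0.4] gap -0.0 j [ 0.23  0.04  2.   -0.    1.1   0.89]
```

View pics/2.png

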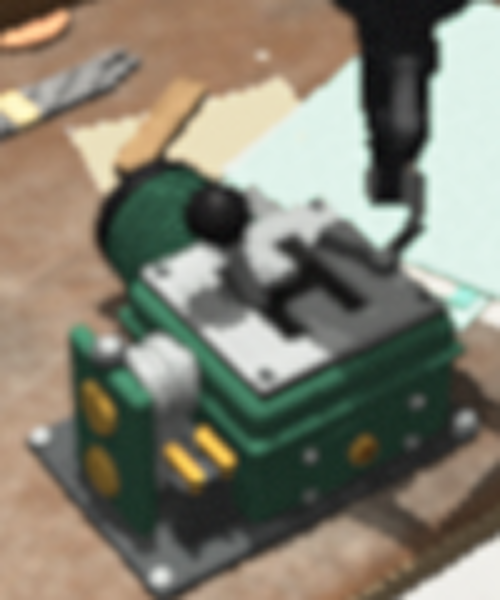

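The latch has swung most of the way: the pin is now at about (412,205), touching the fingertip. I'll creep to the stop while watching the force.

Call:
{"method": "apply_moves", "body": {"rows": [[[-1,0,0,0,0,0],[-2,0,0,0,0,0],[-2,0,0,0,0,0]]]}}

```text
time_s: 4.58
eef_pos: [0.4534, 0.2226, 0.1204]
orientation: [-0.0, 0.897, 0.442, 0.001]
force: [0.6, 5.0, -2.1]
finger_gap: 0.0
```

Call:
{"method": "apply_moves", "body": {"rows": [[[-1,0,0,0,0,0],[-2,0,0,0,0,0],[-2,0,0,0,0,0]]]}}

```text
time_s: 4.83
eef_pos: [0.4532, 0.2224, 0.1205]
orientation: [-0.001, 0.897, 0.442, 0.003]
force: [5.3, 11.1, -6.5]
finger_gap: 0.0
```

```bash
python3 - <<'E'
from h import *
where()
E
```

```text
t 4.83 mill [  6.6 -65. ] z 120.5 yaw_mill 0.969 F [ 5.3 11.1 -6.5] gap 0.0 j [0.23 0.03 2.01 0.   1.09 0.88]
```

The latch is fully open, with 12 N at the stop and the fingertip exactly where predicted, (6.6,-65) against (6.3,-64.5). Next I'll back off, lift and turn for the lever.

Call:
{"method": "apply_moves", "body": {"rows": [[[4,0,0,0,0,0],[12,0,0,0,0,0],[16,0,-10,0,0,0],[20,0,-30,0,0,0.08],[20,0,-50,0,0,0.2],[20,0,-70,0,0,0.32],[20,0,-75,0,0,0.44],[20,0,-75,0,0,0.56],[20,0,-75,0,0,0.68],[20,0,-75,0,0,0.8],[20,0,-75,0,0,0.9],[20,0,-75,0,0,0.97]]]}}

```text
time_s: 5.83
eef_pos: [0.4645, 0.2363, 0.1963]
orientation: [0.0, 1.0, -0.029, 0.0]
force: [-0.3, 0.9, 0.1]
finger_gap: 0.0001
```

```bash
python3 - <<'E'
from h import *
p,R=where()
go(57,36,195,0,p,R)
go(57,36,140,0,p,R)
go(30,36,140,0,p,R)
E
```

```text
t 5.83 mill [ 17.2 -50.5] z 196.3 yaw_mill -0.005 F [-0.3  0.9  0.1] gap 0.0 j [ 0.25 -0.02  1.92 -0.    1.25  1.88]
(57, 36, 195, 0) -> [ 39.4 -86.7   1.2] [ 0.001 -0.001 -0.005]
(57, 36, 140, 0) -> [ 39.3 -86.7  56.2] [ 0.001 -0.001 -0.005]
(30, 36, 140, 0) -> [ 12.3 -86.6  56.2] [ 0.001 -0.001 -0.005]
```

Call:
{"method": "apply_moves", "body": {"rows": [[[20,-25,0,0,0,0],[39,-55,0,0,0,0],[39,-87,0,0,0,0],[39,-87,20,0,0,0],[39,-87,40,0,0,0],[39,-87,56,0,0,0],[35,-87,56,0,0,0],[30,-87,56,0,0,0],[25,-87,56,0,0,0],[20,-87,56,0,0,0],[15,-87,56,0,0,0],[13,-87,56,0,0,0]]]}}

```text
time_s: 6.83
eef_pos: [0.4825, 0.3231, 0.1414]
orientation: [-0.001, 1.0, -0.026, 0.002]
force: [3.1, 0.4, 1.7]
finger_gap: 0.0002
```

```bash
python3 - <<'E'
from h import *
from workcell import cams
p,R=where()
go(28,36,140,0,p,R)
c=cams.camera('scene');b=c['pixels'][140:260,215:315,::-1].copy()
b=cv2.resize(b,None,fx=5,fy=5,interpolation=cv2.INTER_CUBIC)
for x in(-7,0,7):
    z=40+120*np.cos(.3)*np.cos(x/115)
    P=np.array([*w(x,35.5),z])/1000
    print(x,((proj(c,[P])[0]-[215,140])*5+2).round(0))
cv2.imwrite('pics/3.png',b)
E
```

```text
t 6.83 mill [30.6 37.1] z 141.4 yaw_mill -0.0 F [3.1 0.4 1.7] gap 0.0 j [ 0.4   0.18  1.81 -0.    1.15  2.02]
(28, 36, 140, 0) -> [-2.6  1.1  1.4] [-0.002 -0.004  0.   ]
-7 [244. 236.]
0 [235. 228.]
7 [227. 221.]
```

View pics/3.png

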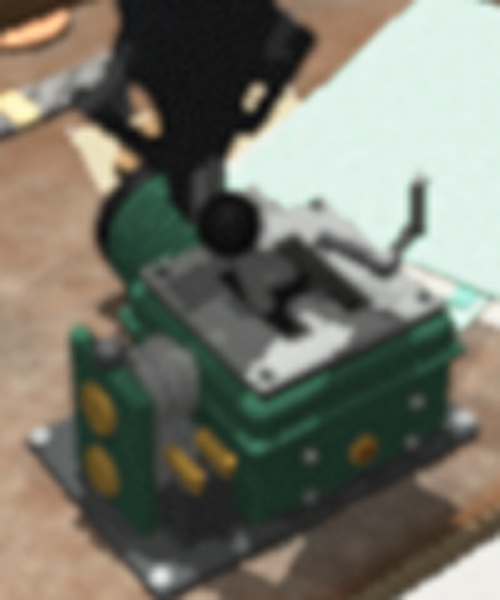

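The knob is at about (229,223), which puts x near +3 to +5 mm. Another 3 mm of push will bring it to neutral, then I'll go round to its left side.

Call:
{"method": "apply_moves", "body": {"rows": [[[-2,0,0,0,0,0],[-3,0,0,0,0,0],[-3,0,0,0,0,0],[5,0,0,0,0,0],[20,0,0,0,0,0],[22,0,-25,0,0,0],[22,0,-55,0,0,0],[15,-20,-55,0,0,0],[-5,-40,-55,0,0,0],[-25,-45,-55,0,0,0],[-30,-45,-55,0,0,0],[-30,-45,-55,0,0,0]]]}}

```text
time_s: 7.88
eef_pos: [0.4527, 0.3691, 0.1931]
orientation: [0.001, 1.0, -0.026, -0.001]
force: [-0.1, 0.2, -0.0]
finger_gap: 0.0001
```

```bash
python3 - <<'E'
from h import *
from workcell import cams
p,R=where()
go(0,80,140,0,p,R)
c=cams.camera('scene');b=c['pixels'][140:260,215:315,::-1].copy()
b=cv2.resize(b,None,fx=5,fy=5,interpolation=cv2.INTER_CUBIC)
cv2.imwrite('pics/4.png',b)
E
```

```text
t 7.88 mill [-1.6 81.4] z 193.1 yaw_mill 0.001 F [-0.1  0.2 -0. ] gap 0.0 j [0.49 0.13 1.76 0.   1.25 2.11]
(0, 80, 140, 0) -> [ 1.8  1.4 53.1] [0.002 0.003 0.001]
```

View pics/4.png

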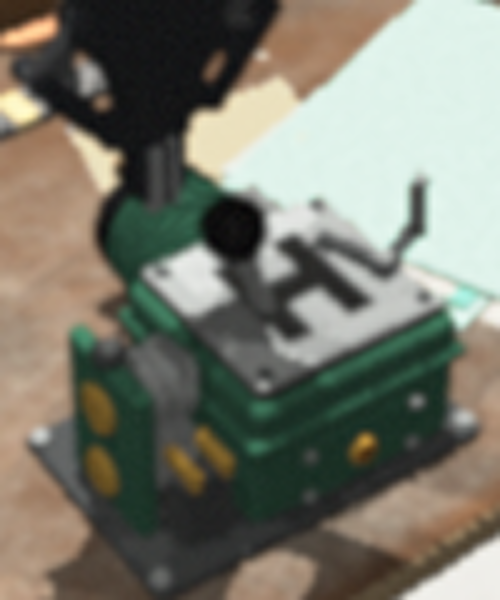

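The knob is at (233,227), against a predicted neutral of (235,228). Now I'll descend and push it across.

Call:
{"method": "apply_moves", "body": {"rows": [[[2,1,20,0,0,0],[2,1,40,0,0,0],[2,1,53,0,0,0],[2,5,53,0,0,0],[2,10,53,0,0,0],[2,15,53,0,0,0],[2,20,53,0,0,0],[2,25,53,0,0,0],[2,30,53,0,0,0],[2,35,53,0,0,0],[2,40,53,0,0,0],[2,45,53,0,0,0]]]}}

```text
time_s: 8.93
eef_pos: [0.4538, 0.3235, 0.1415]
orientation: [0.0, 1.0, -0.027, 0.0]
force: [0.6, 2.5, 2.1]
finger_gap: -0.0001
```

```bash
python3 - <<'E'
from h import *
p,R=where()
go(0,-6,140,0,p,R)
E
```

```text
t 8.93 mill [ 1.9 36. ] z 141.5 yaw_mill -0.0 F [0.6 2.5 2.1] gap -0.0 j [ 0.42  0.13  1.86 -0.    1.15  2.04]
(0, -6, 140, 0) -> [-1.9 42.   1.5] [ 0. -0. -0.]
```

Call:
{"method": "apply_moves", "body": {"rows": [[[-2,5,1,0,0,0],[-2,10,1,0,0,0],[-2,15,1,0,0,0],[-2,20,1,0,0,0],[-2,25,1,0,0,0],[-2,30,1,0,0,0],[-2,34,1,0,0,0],[-2,37,1,0,0,0],[-2,40,1,0,0,0],[-2,40,1,0,0,0]]]}}

```text
time_s: 9.77
eef_pos: [0.4493, 0.2835, 0.1398]
orientation: [0.001, 1.0, -0.027, -0.001]
force: [0.1, 0.9, -0.2]
finger_gap: 0.0002
```

```bash
python3 - <<'E'
from h import *
from workcell import cams
p,R=where()
c=cams.camera('scene');b=c['pixels'][140:260,215:315,::-1].copy()
b=cv2.resize(b,None,fx=5,fy=5,interpolation=cv2.INTER_CUBIC)
for x,y in((0,-33),(0,-39),(7,-36)):
    z=40+np.sqrt(120**2-x*x-y*y)
    print(x,y,((proj(c,[np.array([*w(x,y),z])/1000])[0]-[215,140])*5+2).round(0))
cv2.imwrite('pics/5.png',b)
E
```

```text
t 9.77 mill [-0.5 -4.3] z 139.8 yaw_mill -0.0 F [ 0.1  0.9 -0.2] gap 0.0 j [ 0.35  0.07  1.93 -0.    1.14  1.97]
0 -33 [349. 177.]
0 -39 [359. 176.]
7 -36 [345. 170.]
```

View pics/5.png

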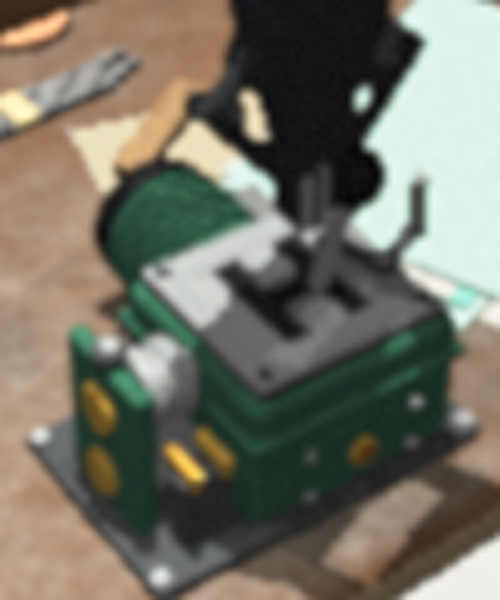

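The knob is at about (365,178), at the right end of neutral. I'll nudge it to feel the stop, then retreat and go round to the far side.

Call:
{"method": "apply_moves", "body": {"rows": [[[0,1,0,0,0,0],[0,2,0,0,0,0],[0,2,0,0,0,0]]]}}

```text
time_s: 10.07
eef_pos: [0.4495, 0.2823, 0.1402]
orientation: [-0.0, 1.0, -0.027, -0.0]
force: [-0.7, 1.5, -0.9]
finger_gap: -0.0001
```

Call:
{"method": "apply_moves", "body": {"rows": [[[0,-8,0,0,0,0],[0,-16,0,0,0,0],[0,-18,-20,0,0,0],[0,-18,-40,0,0,0],[10,-18,-55,0,0,0],[30,-5,-55,0,0,0],[45,15,-55,0,0,0],[46,32,-55,0,0,0],[46,32,-55,0,0,0]]]}}

```text
time_s: 10.82
eef_pos: [0.4947, 0.2464, 0.1955]
orientation: [0.0, 1.0, -0.028, 0.0]
force: [0.0, -0.4, 0.2]
finger_gap: 0.0001
```

```bash
python3 - <<'E'
from h import *
p,R=where()
go(46,-37,138,0,p,R)
E
```

```text
t 10.82 mill [ 46.8 -38.9] z 195.5 yaw_mill -0.002 F [ 0.  -0.4  0.2] gap 0.0 j [ 0.26  0.05  1.84 -0.    1.25  1.88]
(46, -37, 138, 0) -> [-0.8 -1.9 57.5] [ 0.001 -0.    -0.002]
```

Call:
{"method": "apply_moves", "body": {"rows": [[[0,-2,25,0,0,0],[0,-2,50,0,0,0],[0,-2,61,0,0,0],[-6,-2,61,0,0,0],[-12,-2,61,0,0,0],[-18,-2,61,0,0,0],[-24,-2,61,0,0,0],[-30,-2,61,0,0,0],[-36,-2,61,0,0,0],[-42,-2,61,0,0,0],[-48,-2,61,0,0,0],[-54,-2,61,0,0,0]]]}}

```text
time_s: 11.82
eef_pos: [0.4394, 0.253, 0.1344]
orientation: [-0.0, 1.0, -0.027, 0.0]
force: [2.0, 0.7, -0.8]
finger_gap: 0.0001
```

```bash
python3 - <<'E'
from h import *
p,R=where()
go(-20,-37,135,0,p,R)
E
```

```text
t 11.82 mill [ -8.7 -35.2] z 134.4 yaw_mill -0.0 F [ 2.   0.7 -0.8] gap 0.0 j [0.3  0.02 1.99 0.   1.13 1.92]
(-20, -37, 135, 0) -> [-11.3   1.8  -0.6] [-0.001 -0.001 -0.   ]
```

Call:
{"method": "apply_moves", "body": {"rows": [[[-3,1,0,0,0,0],[-6,1,0,0,0,0],[-9,1,0,0,0,0],[-11,1,0,0,0,0],[-11,1,0,0,0,0]]]}}

```text
time_s: 12.23
eef_pos: [0.4282, 0.252, 0.1338]
orientation: [0.0, 1.0, -0.027, -0.001]
force: [0.8, -0.0, -0.4]
finger_gap: -0.0002
```

Call:
{"method": "apply_moves", "body": {"rows": [[[-1,0,0,0,0,0],[-2,0,0,0,0,0],[-2,0,0,0,0,0]]]}}

```text
time_s: 12.48
eef_pos: [0.4268, 0.2523, 0.1342]
orientation: [0.0, 1.0, -0.027, -0.0]
force: [1.8, 0.1, -1.6]
finger_gap: -0.0002
```

Call:
{"method": "apply_moves", "body": {"rows": [[[-1,0,0,0,0,0],[-2,0,0,0,0,0],[-2,0,0,0,0,0]]]}}

```text
time_s: 12.73
eef_pos: [0.4256, 0.2524, 0.1344]
orientation: [0.0, 1.0, -0.027, 0.001]
force: [5.4, -0.3, -3.8]
finger_gap: -0.0001
```

```bash
python3 - <<'E'
from h import *
p,R=where()
E
```

```text
t 12.73 mill [-22.5 -36.5] z 134.4 yaw_mill -0.0 F [ 5.4 -0.3 -3.8] gap -0.0 j [ 0.31 -0.01  2.02 -0.    1.12  1.93]
```

Call:
{"method": "apply_moves", "body": {"rows": [[[-1,0,0,0,0,0],[-2,0,0,0,0,0],[-2,0,0,0,0,0]]]}}

```text
time_s: 12.98
eef_pos: [0.4247, 0.2525, 0.1344]
orientation: [-0.0, 1.0, -0.027, 0.003]
force: [9.5, -0.7, -7.8]
finger_gap: -0.0001
```

Call:
{"method": "apply_moves", "body": {"rows": [[[8,0,0,0,0,0],[18,0,0,0,0,0],[20,0,-20,0,0,0],[20,0,-40,0,0,0],[20,0,-62,0,0,-0.08],[20,0,-62,0,0,-0.2],[20,0,-62,0,0,-0.32],[20,0,-62,0,0,-0.44],[20,0,-62,0,0,-0.56],[20,0,-62,0,0,-0.7],[20,0,-62,0,0,-0.82],[20,0,-62,0,0,-0.97]]]}}

```text
time_s: 13.98
eef_pos: [0.443, 0.2516, 0.1963]
orientation: [-0.0, 0.903, 0.429, -0.001]
force: [0.3, -0.3, -0.0]
finger_gap: 0.0001
```

```bash
python3 - <<'E'
from h import *
p,R=where()
n=np.array([np.sin(.6),np.cos(.6)])
a=np.array([-2.7,-77.7])-n*28; b=np.array([19,-46])-n*16; print(a,b)
go(*a,195,.97,p,R);go(*a,120,.97,p,R);go(*b,120,.97,p,R)
E
```

```text
t 13.98 mill [ -5.1 -36.4] z 196.3 yaw_mill 0.941 F [ 0.3 -0.3 -0. ] gap 0.0 j [ 0.29 -0.05  1.94  0.    1.25  0.98]
[ -18.50998926 -100.80939722] [  9.96572043 -59.20536984]
(np.float64(-18.50998925506099), np.float64(-100.809397217471), 195, 0.97) -> [-60.   27.1   1.3] [-0.001  0.001 -0.029]
(np.float64(-18.50998925506099), np.float64(-100.809397217471), 120, 0.97) -> [-59.9  27.2  76.3] [-0.001  0.001 -0.029]
(np.float64(9.965720425679434), np.float64(-59.20536983855485), 120, 0.97) -> [-9.5 25.7 76.3] [-0.001  0.001 -0.029]
```

Call:
{"method": "apply_moves", "body": {"rows": [[[-20,9,0,0,0,-0.03],[-40,18,0,0,0,-0.03],[-60,27,1,0,0,-0.03],[-60,27,1,0,0,-0.03],[-60,27,20,0,0,-0.03],[-60,27,45,0,0,-0.03],[-60,27,65,0,0,-0.03],[-60,27,76,0,0,-0.03],[-60,27,76,0,0,-0.03]]]}}

```text
time_s: 14.73
eef_pos: [0.4239, 0.188, 0.1178]
orientation: [-0.001, 0.898, 0.44, -0.003]
force: [-0.4, 0.7, -0.4]
finger_gap: 0.0001
```

```bash
python3 - <<'E'
from h import *
p,R=where()
n=np.array([np.sin(.6),np.cos(.6)])
b=np.array([19,-46])-n*16
go(*b,120,.97,p,R)
from workcell import cams
c=cams.camera('scene');b=c['pixels'][140:260,215:315,::-1].copy()
b=cv2.resize(b,None,fx=5,fy=5,interpolation=cv2.INTER_CUBIC)
for t in(-.38,-.42):
  for y in (-.28,-.33):
    d=np.array([np.tan(t),np.tan(y),1]);d*=120/np.linalg.norm(d)
    print(t,y,d.round(1),((proj(c,[np.array([*w(d[0],d[1]),40+d[2]])/1000])[0]-[215,140])*5+2).round(0))
cv2.imwrite('pics/6.png',b)
E
```

```text
t 14.73 mill [ -20.8 -101. ] z 117.8 yaw_mill 0.965 F [-0.4  0.7 -0.4] gap 0.0 j [ 0.17 -0.06  2.1   0.    1.1   0.83]
(np.float64(9.965720425679434), np.float64(-59.20536983855485), 120, 0.97) -> [51.8  1.5 -2.4] [-0.004  0.004 -0.005]
-0.38 -0.28 [-43.  -31.  107.7] [400. 236.]
-0.38 -0.33 [-42.4 -36.4 106.2] [408. 234.]
-0.42 -0.28 [-47.3 -30.5 106. ] [405. 244.]
-0.42 -0.33 [-46.7 -35.8 104.6] [412. 242.]
```

View pics/6.png

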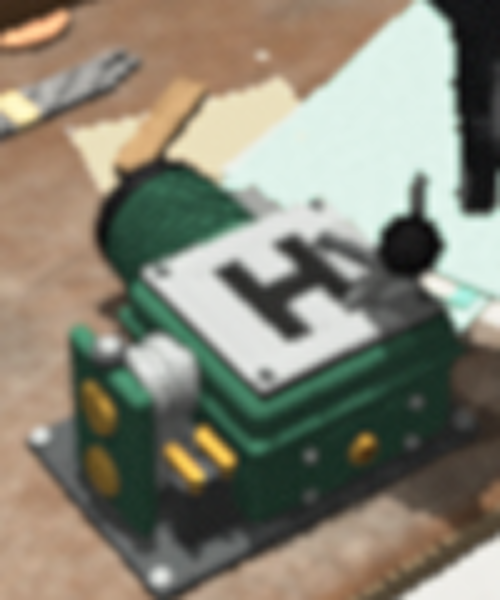

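The knob is at (411,244), matching the fully-home prediction of (405–412, 242–244). Now I'll push the pin back to close the latch.

Call:
{"method": "apply_moves", "body": {"rows": [[[5,0,0,0,0,0],[10,0,0,0,0,0],[14,0,-1,0,0,0],[18,0,-1,0,0,0],[22,1,-2,0,0,0],[26,1,-2,0,0,0],[30,1,-2,0,0,0],[34,1,-2,0,0,0],[38,1,-2,0,0,0],[42,1,-2,0,0,0],[46,1,-2,0,0,0],[48,1,-2,0,0,0]]]}}

```text
time_s: 15.78
eef_pos: [0.4553, 0.226, 0.1219]
orientation: [-0.001, 0.898, 0.44, -0.001]
force: [-2.6, -1.2, 0.3]
finger_gap: -0.0003
```

Call:
{"method": "apply_moves", "body": {"rows": [[[1,0,0,0,0,0],[2,0,0,0,0,0],[2,0,0,0,0,0]]]}}

```text
time_s: 16.03
eef_pos: [0.4565, 0.2271, 0.1218]
orientation: [-0.0, 0.898, 0.44, -0.001]
force: [-1.9, 0.2, -0.8]
finger_gap: 0.0
```

```bash
python3 - <<'E'
from h import *
p,R=where()
E
```

```text
t 16.03 mill [  9.7 -60.2] z 121.8 yaw_mill 0.965 F [-1.9  0.2 -0.8] gap 0.0 j [0.24 0.05 1.99 0.   1.1  0.9 ]
```

Call:
{"method": "apply_moves", "body": {"rows": [[[1,0,0,0,0,0],[2,0,0,0,0,0],[2,0,0,0,0,0]]]}}

```text
time_s: 16.28
eef_pos: [0.4575, 0.2283, 0.1219]
orientation: [-0.0, 0.898, 0.44, -0.001]
force: [-4.8, -2.2, -0.0]
finger_gap: -0.0001
```

Call:
{"method": "apply_moves", "body": {"rows": [[[1,0,0,0,0,0],[2,0,0,0,0,0],[2,0,0,0,0,0]]]}}

```text
time_s: 16.53
eef_pos: [0.4577, 0.2287, 0.1217]
orientation: [0.001, 0.898, 0.441, -0.003]
force: [-9.1, -7.7, 3.5]
finger_gap: -0.0002
```

```bash
python3 - <<'E'
from h import *
p,R=where()
E
```

```text
t 16.53 mill [ 10.9 -58.6] z 121.7 yaw_mill 0.966 F [-9.1 -7.7  3.5] gap -0.0 j [ 0.24  0.06  1.98 -0.    1.11  0.9 ]
```

The latch is closed against its stop: 12 N, with the tip at (10.9,-58.6) against a predicted (10.0,-59.2). I'll retreat and take a check picture.

Call:
{"method": "apply_moves", "body": {"rows": [[[-8,0,0,0,0,0],[-20,0,0,0,0,0],[-30,0,-10,0,0,0],[-40,0,-40,0,0,0],[-60,10,-80,0,0,0],[-90,30,-100,0,0,0],[-120,55,-110,0,0,0],[-150,80,-110,0,0,0],[-180,105,-110,0,0,0],[-210,130,-110,0,0,0],[-240,155,-110,0,0,0],[-260,175,-110,0,0,0]]]}}

```text
time_s: 17.53
eef_pos: [0.4391, -0.0859, 0.2335]
orientation: [0.002, 0.898, 0.439, 0.001]
force: [-0.4, 0.6, 0.4]
finger_gap: -0.0002
```

```bash
python3 - <<'E'
from h import *
from workcell import cams
p,R=where()
T=cams.camera('top')['pixels'][:,:,::-1];b=cams.camera('scene')['pixels'][140:260,215:315,::-1]
T0=cv2.imread('pics/top0.png')
for n,(x0,x1,y0,y1) in dict(pliers=(300,390,225,270),spool=(130,160,185,215),tape=(138,188,125,175)).items():
    print(n,np.abs(T[y0:y1,x0:x1].astype(int)-T0[y0:y1,x0:x1]).mean().round(2))
a=T[165:255,195:295]
f=lambda i:cv2.resize(i,(400,i.shape[0]*4),interpolation=cv2.INTER_CUBIC)
a,b=f(a),f(b);a=np.vstack([a,np.zeros((b.shape[0]-a.shape[0],400,3),np.uint8)])
cv2.imwrite('pics/7.png',np.hstack([a,b]))
E
```

```text
t 17.53 mill [   8.9 -373.6] z 233.5 yaw_mill 0.962 F [-0.4  0.6  0.4] gap -0.0 j [-0.45 -0.26  2.06 -0.    1.34  0.21]
pliers 11.7
spool 2.35
tape 2.31
```

View pics/7.png

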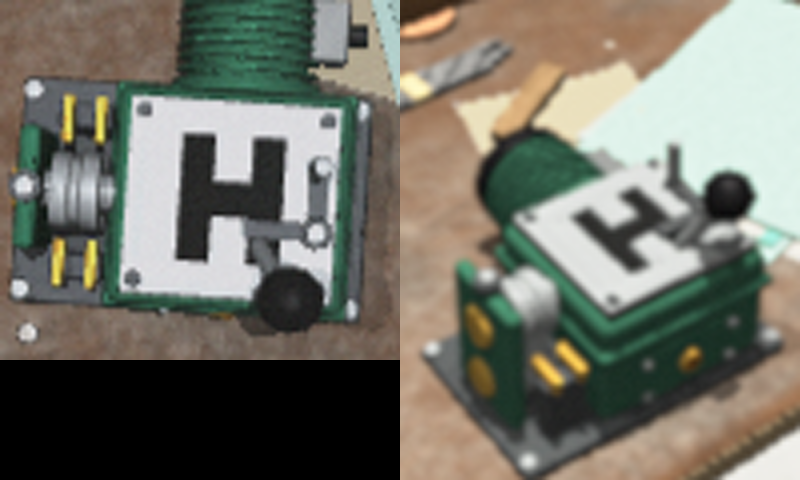

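The top view shows the tongue lying across the near right slot behind the stem, the pin at (322,167) in its closed position, and the knob home at (290,298). The difference in the pliers region is probably the arm or its shadow in view, since the tool never went below 117 mm. Handing in.

```bash
python3 -c "
from workcell import manip
print(manip.close_job())"
```

```text
the job is handed in; nothing more can be done
None
```

The mill is in its slow feed and locked there, and the job is handed in at about 17.6 s. I did it all by pushing with shut fingertips:

1. **Latch opened:** I pushed the pin to its open stop, feeling about 12 N. The tip was within 1 mm of where I predicted.
2. **Lever moved:** I pushed the lever to neutral, across to the right column, and home into the near right slot, with about 10 N sideways at the stop. The knob's image position matched the fully-home prediction.
3. **Latch closed:** I pushed the pin back to its closed stop, again about 12 N. The tip was within about 1 mm of prediction.

**Last checks:** the final picture shows the tongue across the slot behind the lever stem, the pin back at its starting pixel to within about 1 px, and the arm clear of everything.

**Not fully confirmed:** the spool and tape regions of the picture were unchanged, but the pliers region differed from the first picture. That is probably the arm or its shadow in view, as the tool never went below 117 mm, but I did not look at the pliers again. I used 11 picture views against the budget of 10.

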